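Shut and lock the lamp cover of a microscope light source

TASK

A new lamp has been fitted in the microscope's cold light source. Swing its lamp cover down and push the free edge past the snap of its spring catches until the cover lies flat, easing off as soon as it has snapped so that the thin panel is not strained; then press the wing-headed fastener fully down against its spring, turn it, still pressed, a quarter turn clockwise until its cam catches, and let go so that it stays locked. Do not disturb the things standing beside the light source.

Things in the scene. Friction and masses are not known exactly. Their poses are not given: they have to be found in the camera images.
- light_source: White metal cold light source (illuminator box), 240 (x) x 200 (y) x 120 mm high, fixed on the bench. Origin: centre of its underside, z up; its front panel with light-guide port and knob faces its own -x, roughly to the robot. In its flat top is the open lamp compartment, 103 x 120 mm, with the new reflector lamp in it; the compartment's cover is hinged along its rear (+x) edge.
- hinge_axis (a point): Middle of the cover's hinge line: 95 mm behind the light source's centre (its +x), level with its top, 120 mm above the bench. Same axes as the light source; the hinge line runs along y.
- cover (a joint): Opening angle of the cover, rad: 0 = shut, flat on the top; grows as the free edge swings up and back, stop at 1.25. A stiff hinge (0.3 N m) keeps it where it is left. With the free edge some 9 mm above shut (0.057 rad) it meets two spring ball catches: roughly 10 N down on the free edge forces it past; from about 0.02 rad it snaps down by itself and is held.
- cover_panel: Thin white cover panel, 150 x 150 x 3 mm. Frame on the hinge line at mid-width, turning with the cover (shut: axes as the light source's). It reaches from x = -5 to -155 mm (free edge), y = -75 to 75, z = 0 (underside, on the casing when shut) to 3 (outer face). Its black louvre slits are flat; only the fastener stands out of it. Pushes over 60 N strain it.
- cover_edge (a point): Middle of the cover's free edge on the outer face: x = -155, y = 0, z = 3 mm in the cover_panel frame, same axes. Push on the outer face just inside the free edge, about 45 mm to either side of the fastener.
- fastener_press (a joint): How far the fastener's head is pushed in, m: 0 = sprung up (unlocked), 0.008 = fully in. Spring 3 N at the start, 9 N fully in. Short of about 0.0068 a 30 mm cross bar in its slot blocks the turn (forcing it damages it); beyond, it turns freely. Locked and let go it sits near 0.0047. The bar can enter its slot only with the fastener unturned.
- fastener_turn (a joint): Turn of the fastener, rad, growing clockwise as seen looking down on its head: 0 = unlocked, wing in line with the light source's x; 1.571 = quarter turn, at its stop, wing across (along y), where the cross bar catches in its notch when the head is let go.
- wing (a point): Middle of the fastener's black wing, on its turning axis; at x = -135, y = 0, z = 25.75 mm in the cover_panel frame while sprung up. Turns with the head: x along the wing, z out of the cover. Wing 40 (x) x 12 (y) x 20 mm (z), centred here. Below it a round flange, 34 mm across, 4 mm thick, its top 10 mm below here, for fingertips to press on; 8.75 mm free under it when sprung up.
- old_lamp: The burnt-out reflector lamp standing face down on the bench, 50 mm across, 51 mm high, loose; origin at the centre of its underside. To be left alone.
- specimen_cup: Small open white cup, 48 mm across, 32 mm high, loose; origin at the centre of its underside. To be left alone.
- flask: Conical glass flask, 64 mm across at the foot, 101 mm high, loose; origin at the centre of its underside. To be left alone.
- lamp_carton: Cardboard carton of the new lamp, 56 x 56 x 50 mm high, loose; origin at the centre of its underside. To be left alone.

How it is judged (in metres and radians):
On the way, in this order (a step that is already met when the one before it is completed fails the run):
1. the cover is snapped shut (within 0.012 rad of flat) with the fastener not yet turned (value of joint cover below 0.012 rad and value of joint fastener_turn below 0.3 rad), for 0.2 s.
2. the fastener has been pressed in and turned past 1.4 rad with the cover shut (value of joint cover below 0.012 rad and value of joint fastener_turn above 1.4 rad and value of joint fastener_press above 0.003 m), for 0.2 s.
At the end, for the whole second after the job is handed in: The cover lies flat (within 0.012 rad), the fastener is turned at least 1.4 rad and its released head sits caught, 3 to 6.2 mm below its sprung-up height; each of the four bystanders is within 20 mm of where it stood (all of step 2 and value of joint fastener_press below 0.0062 m and distance of each of old_lamp, specimen_cup, flask, lamp_carton from where it was at the start of the episode below 0.02 m); the robot touches nothing.
It fails at once if the fastener is forced round without being pressed in (turned 0.5 to 1.1 rad while pressed less than 5 mm) (value of joint fastener_turn between 0.5 and 1.1 rad and value of joint fastener_press below 0.005 m).
It fails at once if the arm or its fingers push on the cover panel with more than 60 N (contact force between any of the fingers, the arm and cover_panel above 60 N).
It fails at once if one of the things beside the light source is shifted by more than 20 mm or tipped (distance of any of old_lamp, specimen_cup, flask, lamp_carton from where it was at the start of the episode above 0.02 m or angle between any of old_lamp, specimen_cup, flask, lamp_carton's own z axis and vertical above 0.4 rad).
It also fails if it takes over 51 s, if anything falls off the work surface, if the arm or the gripper's body presses on something with over 40 N, if the wrist force passes 120 N, or if a joint passes its speed limit or range.

ROBOT

A 7-joint arm with a two-finger parallel gripper is mounted at the origin on the work surface. World frame = base frame: x ahead of the robot, y to its left, z up, the work surface at z = 0. Lengths are in m, angles in degrees, forces in N, time in s.
With the tool pointing down it reaches from about 0.425 to 0.875 m from the base axis. Payload 4.7 kg.
Tool frame: the origin (TCP) lies between the finger pads; the fingertips stand env.finger_overhang ahead of it and the grasp point (between the pads) lies 5 mm behind it (env.finger_overhang is the distance from the TCP to the fingertips, in m); z points along the fingers, y is the line along which they close (so a half turn about z gives the same grasp; the last joint's range is limited). The gripper opens to 87 mm and grips with 3 to 60 N. Pads are 19 mm wide; open, the fingers measure 117 mm over their backs; the gripper's body (75 mm by 190 mm) begins 51 mm behind the grasp point.
Start: joints at [-63.879, 18.392, -4.016, 83.108, 1.295, 78.541, -3.26], TCP at [0.278, 0.588, 0.237] pointing down, gripper open.
Joint ranges: [-163.93, 163.93], [-17.29, 119.83], [-79.2, 71.16], [3.27, 140.29], [-89.18, 269.18], [5.43, 117.66], [-154.24, 154.24]. Speed limits (degrees/s): [147.25, 147.25, 180, 180, 180, 180, 180].

INTERFACE

Orientations are given as [roll, pitch, yaw] about the fixed x, y, z axes, in that order (R = Rz(yaw) Ry(pitch) Rx(roll)).
In Python, from cell import telemetry, eyes, env, models gives the robot as it stands. The module is installed in compiled form; this text tells all that it offers.
- The arm moves only by the tool drive_tool, never from a script. Its arguments are lists of equal length, an entry for each row: "angular": the turn, a rotation vector about the tool's x, y, z in rad, a list of three; "delta_pos": the shift along the tool's x, y, z in cm, a list of three; "gripper": the finger opening in cm, from 0 to 8.7. A call has 1 to 20 rows; each row shifts and turns the commanded pose from where the row before left it, along the tool's axes as they then stand; what a row does not reach is not made up. A row lasts 1/10 s, in which the tool goes at most 50 mm and 8.59 degrees, less where a joint would pass 70% of its speed; a pose out of reach is approached as far as the arm can. A call with a gripper value outside its range is refused whole. The fingers move at their own pace and stop on an object; "squeeze" is the grip in N (left out, the last holds). Time passes only in rows, so rows that do not move let the fingers close. It gives the time, the measured TCP pose, the force, the opening and the grip force at its end, in the units of the state.
- telemetry.get_obs(): the state, without advancing time (a new reading comes with each control period).
- eyes.read_camera(name): name is "scene" or "top" or "wrist"; returns a dict with "pixels" (420x560x3 uint8, red, green, blue), "mtx" (3x3 intrinsics, pixels), "origin" and "orientation" of the camera in the world. Camera axes: x right, y down, z forward; pixel columns grow to the right and rows downward; lengths in m; the calibration is good to about 2 mm. A picture is of the moment at which its call begins. There is no depth.
- env.sign_off(): hands the job in; it is judged then, once.
Trained networks look in a picture, given as the dict that the camera call returned (one of the last four; its "shot" number tells which), for a name from the list of things; names that differ only in an ending like _2 or _b are one class to them, and where a whole thing is asked for, a point or a joint stands for the part that bears it (a point fixed in the world has none). Each returns a list of dicts, best first, with "p" (0 to 1); they miss things now and then, are a little off and sometimes report something else, mostly with a low value. They report only what shows in the picture. A call takes as long as a camera call.
- models.search_frame(picture, target): "centre" ([column, row] in pixels, amid what is visible of it).
- models.cut_out(picture, target): "pixels" (420x560 bool, what is visible of it) and "centre" ([column, row] in pixels, amid what is visible of it).
The state is a dict: "time_s": time; "qpos": joint angles; "joint_velocities": joint speeds; "effort": joint torques, N m; "tool_pos": TCP position; "tool_rot": TCP orientation; "force": force on the tool from outside, world axes, zero at the start; "wrist_torque": the same for the moment, N m; "grip_width": finger opening in m; "grasp_force": force on a finger pad.
Only numpy, scipy, OpenCV 4.12 (cv2) and the standard library are available. Lean on these libraries where they do the work, as an engineer would, in place of code of your own. Each camera call takes 0.05 s, during which the arm holds its last target. There are 200 camera calls.

## Working session

There is one attempt and no reset: what is moved stays moved. The work goes in short steps, Python scripts to look and compute and a tool call to move; the robot and the scene stay as the last step left them, time stands still between calls to the robot, and variables do not carry over. Pictures are saved under pics/ and viewed, at most 10 in all, crops included, and the job is handed in when it is done.

Besides the shell and the picture viewer there is one more tool, called after "Call:" as name(argument=value, ...) on one line, values as JSON. drive_tool: Moves the arm, as the interface text tells. Its arguments: {"type":"object","properties":{"angular":{"type":"array","items":{"type":"array","items":{"type":"number"}}},"delta_pos":{"type":"array","items":{"type":"array","items":{"type":"number"}}},"gripper":{"type":"array","items":{"type":"number"}},"squeeze":{"type":"number"}},"required":["angular","delta_pos","gripper"]}

```bash
mkdir -p pics
python3 - <<'E'
from cell import telemetry, eyes, env, models
import cv2,numpy as np
o=telemetry.get_obs(); print(o['time_s'],o['tool_pos'],o['tool_rot'],env.finger_overhang,o['grip_width'])
ims=[]
for c in ['top','scene']:
    p=eyes.read_camera(c); print(c,p['mtx'].tolist() if hasattr(p['mtx'],'tolist') else p['mtx'],np.array(p['origin']).tolist(),np.array(p['orientation']).tolist())
    cv2.imwrite(f'pics/{c}0.png',p['pixels'][:,:,::-1]); 
    np.savez(f'{c}0.npz',**{k:np.array(p[k]) for k in ['mtx','origin','orientation','pixels']})
    for t in ['light_source','cover_panel','cover_edge','wing','old_lamp','specimen_cup','flask','lamp_carton']:
        r=models.search_frame(p,t); print(t,[(np.round(x['centre'],1).tolist(),round(x['p'],2)) for x in r[:2]])
E
```

```text
0.0 [0.2777376  0.58707737 0.2354716 ] [-1.79889349e+02  6.13845485e-03  1.54688654e+02] 0.014 0.08671573952923008
top [[448.37831233288904, 0.0, 279.8372886062529], [0.0, 448.37831233288904, 208.11644391061915], [0.0, 0.0, 1.0]] [0.5200570732285854, 0.06426135985762929, 1.004294543076443] [-172.88734619265443, -2.1344018928717903, -90.05259742044616]
light_source [([341.9, 233.3], 0.89)]
cover_panel [([340.2, 201.0], 0.92)]
cover_edge [([339.1, 199.2], 0.96)]
wing [([348.9, 202.3], 0.79)]
old_lamp [([248.0, 262.8], 0.78)]
specimen_cup [([408.0, 188.0], 0.89)]
flask [([417.2, 243.2], 0.86)]
lamp_carton [([248.0, 198.7], 0.88), ([346.4, 201.0], 0.2)]
scene [[423.8260870987585, 0.0, 272.52772316403855], [0.0, 423.8260870987585, 209.48478985529107], [0.0, 0.0, 1.0]] [1.0218771188631597, 0.32712569640691036, 0.7996222028953187] [-145.52052899257814, 0.6604659569060362, 127.92137247441326]
light_source [([245.7, 173.2], 0.79), ([167.8, 182.7], 0.67)]
cover_panel [([229.6, 154.4], 0.64)]
cover_edge [([228.1, 153.7], 0.65)]
wing [([235.0, 129.4], 0.67), ([165.3, 180.0], 0.29)]
old_lamp [([329.8, 214.4], 0.8)]
specimen_cup [([167.6, 184.7], 0.77), ([295.0, 251.6], 0.56)]
flask [([190.1, 138.0], 0.62)]
lamp_carton [([291.8, 252.5], 0.88), ([168.6, 181.2], 0.3)]
```

View pics/top0.png

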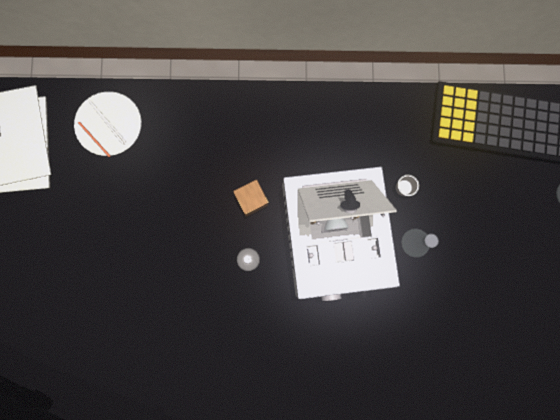

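View pics/scene0.png

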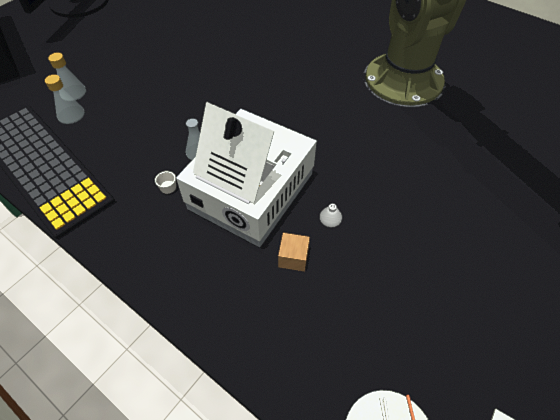

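The top view shows the light source at about (340,233), its cover up. The cup (408,186) and flask (415,242) stand on the −y side, the carton (251,197) and old lamp (248,259) on the +y side. I'll enlarge both views to pick the corners.

Run:
```python
import cv2
a=cv2.imread('pics/top0.png')[150:310,270:440]; b=cv2.imread('pics/scene0.png')[95:255,160:330]
cv2.imwrite('pics/crops.png',cv2.resize(a,None,fx=4.7,fy=3.75*1,interpolation=cv2.INTER_CUBIC)) 
cv2.imwrite('pics/c_top.png',cv2.resize(a[:, :],(595,560),interpolation=cv2.INTER_CUBIC))
cv2.imwrite('pics/c_scene.png',cv2.resize(b,(595,560),interpolation=cv2.INTER_CUBIC))
```

```text
(no output)
```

View pics/c_top.png

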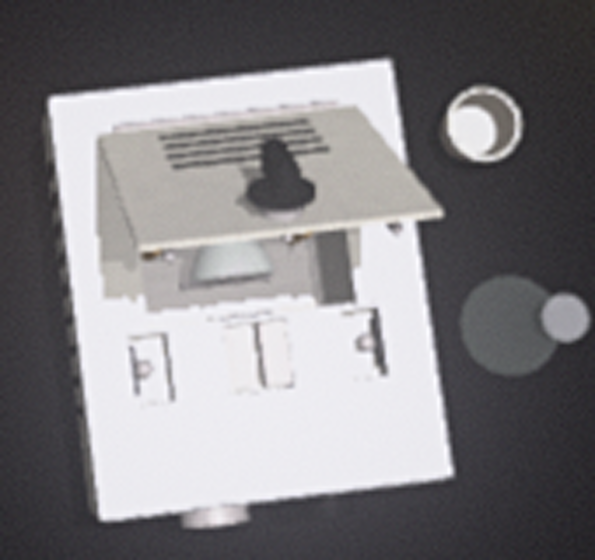

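View pics/c_scene.png

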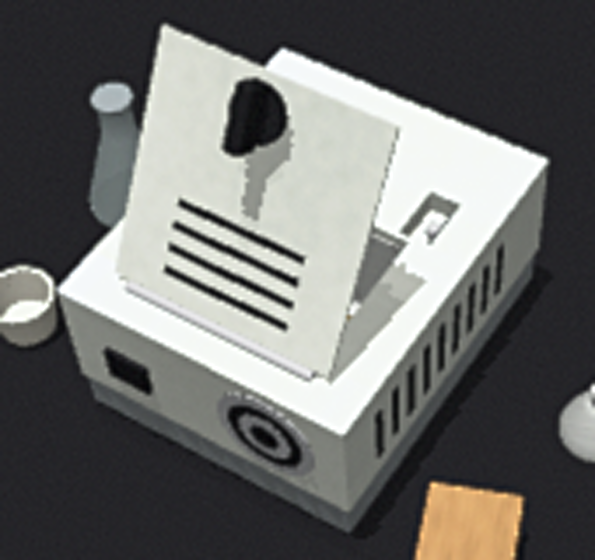

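```bash
cat > h.py <<'E'
import numpy as np
from scipy.spatial.transform import Rotation as R
from scipy.optimize import least_squares
def proj(P,c):
    Q=(P-c['origin'])@R.from_euler('xyz',c['orientation'],degrees=True).as_matrix()
    u=Q@np.array(c['mtx']).T; return u[:,:2]/u[:,2:]
def ray(px,c,z):
    d=R.from_euler('xyz',c['orientation'],degrees=True).as_matrix()@np.linalg.inv(c['mtx'])@np.r_[px,1]
    o=c['origin']; return o+d*(z-o[2])/d[2]
def local2world(p,x,y,yaw): 
    return R.from_euler('z',yaw).apply(p)+[x,y,0]
def cov(p,th):  # cover-frame -> local; opening raises -x edge
    return R.from_euler('y',th).apply(p)+[.095,0,.12]
E
cat > fit.py <<'E'
from h import *
T=dict(np.load('top0.npz'));S=dict(np.load('scene0.npz'))
box=np.array([[.12,.1,.12],[.12,-.1,.12],[-.12,-.1,.12],[-.12,.1,.12]])
cv=np.array([[-.155,.075,.003],[-.155,-.075,.003],[-.005,.075,.003],[-.005,-.075,.003]])
pt=(np.array([[50,98],[392,60],[452,476],[100,520],[143,248],[442,213]])+.5)/3.5-.5+[270,150]
ps=(np.array([[345,435],[60,290],[283,48],[548,160],[398,127],[162,25],[328,380],[118,275]])+.5)/3.5-.5+[160,95]
def res(v,w=True):
    x,y,yaw,th=v[:4]
    A=local2world(np.vstack([box,cov(cv,th)]),x,y,yaw)
    return np.r_[(proj(A[:6]+np.r_[v[4:6],0],T)-pt).ravel(),(proj(A+np.r_[v[6:8],0],S)-ps).ravel(),v[4:]*500]
s=least_squares(res,[.45,-.07,0.1,1.0,0,0,0,0],loss='soft_l1'); 
print(s.x.round(4)); print(s.fun[:28].reshape(-1,2).round(1).tolist())
np.save('pose.npy',s.x[:4])
x,y,yaw,th=s.x[:4]
for n,p in [('edge',[-.155,0,.003]),('wing',[-.135,0,.02575])]: print(n,local2world(cov(np.array(p),th),x,y,yaw).round(4), 'shut',local2world(cov(np.array(p),0),x,y,yaw).round(4))
for n,px,z in [('lamp',[248,260],.025),('cup',[408,186],.03),('flask foot',[414,242.5],0),('flasktop',[431.5,240.5],.1),('carton',[251,197],.05)]:
    w=ray(px,T,z); print(n,w.round(3), 'local',R.from_euler('z',-yaw).apply(w-[x,y,0]).round(3))
E
python3 fit.py
```

```text
[ 5.8530e-01 -8.8800e-02  1.1710e-01  1.0249e+00 -5.0000e-04 -1.1000e-03
  5.0000e-04  1.1000e-03]
[[-0.2, -0.1], [-0.2, 0.0], [0.3, 0.2], [0.1, 0.1], [-1.2, -0.1], [0.5, -0.1], [-0.3, 0.2], [-1.0, 0.0], [-0.0, -0.1], [0.3, -0.1], [0.5, -0.1], [0.2, 0.1], [0.5, -0.4], [-0.9, -0.8]]
edge [ 0.6023 -0.0868  0.254 ] shut [ 0.5258 -0.0958  0.123 ]
wing [ 0.6319 -0.0833  0.2487] shut [ 0.5456 -0.0935  0.1457]
lamp [0.529 0.097 0.025] local [-0.034  0.191  0.025]
cup [ 0.692 -0.258  0.03 ] local [ 0.087 -0.181  0.03 ]
flask foot [ 0.568 -0.277  0.   ] local [-0.039 -0.185  0.   ]
flasktop [ 0.567 -0.279  0.1  ] local [-0.04  -0.187  0.1  ]
carton [0.663 0.091 0.05 ] local [0.098 0.169 0.05 ]
```

```bash
cat >> h.py <<'E'
def tip_on_cover(th,s=.148,y=.045):   # local TCP position, finger's -x corner on outer face
    c=cov(np.array([-s,y,.003]),th); return c+[.0095,0,.014]
def to_local(o):
    x,y,yaw,_=np.load('pose.npy'); p=R.from_euler('z',-yaw).apply(np.array(o['tool_pos'])-[x,y,0])
    return p,np.degrees(yaw)
E
python3 - <<'E'
from h import *
from cell import telemetry
o=telemetry.get_obs(); x,y,yaw,th=np.load('pose.npy')
R0=R.from_euler('xyz',o['tool_rot'],degrees=True); Rt=R.from_euler('xyz',[180,0,180+np.degrees(yaw)],degrees=True)
p0=np.array(o['tool_pos']); t=tip_on_cover(1.15); t2=t+[0,0,.08]; w=local2world(t2,x,y,yaw); print('approach',w,t)
print('up',R0.inv().apply([0,0,w[2]-p0[2]])*100)
rv=(R0.inv()*Rt).as_rotvec(); print('rv',rv, 'n', np.linalg.norm(w-p0))
# 18 rows: step, turning each
n=18; p=np.r_[p0[:2],w[2]]; Ra=R0
for i in range(n):
    d=(w-np.r_[p0[:2],w[2]])/n
    print(i,(Ra.inv().apply(d)*100).round(2).tolist()); Ra=R0*R.from_rotvec(rv*(i+1)/n)
prev=t
print('arc')
for a in np.linspace(1.15,.07,18)[1:]:
    q=tip_on_cover(a); d=(q-prev)*100; prev=q; print([round(-d[0],2),0,round(-d[2],2)],end=',')
print(prev)
E
```

```text
approach [ 0.62655215 -0.03863109  0.35031453] [0.04678215 0.045      0.27031453]
up [-2.83052145e-04  1.14409641e-03 -1.13686807e+01]
rv [ 9.10471621e-05  5.23636015e-05 -5.58793462e-01] n 0.72568997107882
0 [-3.24, -2.32, -0.0]
1 [-3.16, -2.42, -0.0]
2 [-3.09, -2.51, -0.0]
3 [-3.01, -2.61, -0.0]
4 [-2.93, -2.7, -0.0]
5 [-2.84, -2.79, -0.0]
6 [-2.75, -2.88, -0.0]
7 [-2.66, -2.96, -0.0]
8 [-2.57, -3.04, -0.0]
9 [-2.47, -3.12, -0.0]
10 [-2.38, -3.2, -0.0]
11 [-2.28, -3.27, -0.0]
12 [-2.17, -3.34, -0.0]
13 [-2.07, -3.4, -0.0]
14 [-1.96, -3.47, -0.0]
15 [-1.85, -3.52, -0.0]
16 [-1.74, -3.58, -0.0]
17 [-1.63, -3.63, -0.0]
arc
[np.float64(0.85), 0, np.float64(0.39)],[np.float64(0.83), 0, np.float64(0.45)],[np.float64(0.8), 0, np.float64(0.5)],[np.float64(0.76), 0, np.float64(0.55)],[np.float64(0.73), 0, np.float64(0.6)],[np.float64(0.69), 0, np.float64(0.64)],[np.float64(0.65), 0, np.float64(0.68)],[np.float64(0.6), 0, np.float64(0.72)],[np.float64(0.55), 0, np.float64(0.76)],[np.float64(0.5), 0, np.float64(0.79)],[np.float64(0.45), 0, np.float64(0.82)],[np.float64(0.4), 0, np.float64(0.85)],[np.float64(0.35), 0, np.float64(0.87)],[np.float64(0.29), 0, np.float64(0.89)],[np.float64(0.23), 0, np.float64(0.91)],[np.float64(0.17), 0, np.float64(0.92)],[np.float64(0.11), 0, np.float64(0.93)],[-0.04292772  0.045       0.14734419]
```

Call:
drive_tool(angular=[[0, 0, 0], [0, 0, -0.031], [0, 0, -0.031], [0, 0, -0.031], [0, 0, -0.031], [0, 0, -0.031], [0, 0, -0.031], [0, 0, -0.031], [0, 0, -0.031], [0, 0, -0.031], [0, 0, -0.031], [0, 0, -0.031], [0, 0, -0.031], [0, 0, -0.031], [0, 0, -0.031], [0, 0, -0.031], [0, 0, -0.031], [0, 0, -0.031], [0, 0, -0.032], [0, 0, 0]], delta_pos=[[0, 0, -4], [-3.24, -2.32, -2.5], [-3.16, -2.42, -2.5], [-3.09, -2.51, -2.4], [-3.01, -2.61, 0], [-2.93, -2.7, 0], [-2.84, -2.79, 0], [-2.75, -2.88, 0], [-2.66, -2.96, 0], [-2.57, -3.04, 0], [-2.47, -3.12, 0], [-2.38, -3.2, 0], [-2.28, -3.27, 0], [-2.17, -3.34, 0], [-2.07, -3.4, 0], [-1.96, -3.47, 0], [-1.85, -3.52, 0], [-1.74, -3.58, 0], [-1.63, -3.63, 0], [0, 0, 0]], gripper=[0, 0, 0, 0, 0, 0, 0, 0, 0, 0, 0, 0, 0, 0, 0, 0, 0, 0, 0, 0])

```text
time_s: 2.9
tool_pos: [0.627, -0.0462, 0.3499]
tool_rot: [-179.7, -0.0, -173.8]
force: [0.1, -0.4, -0.5]
grip_width: 0.0002
grasp_force: 0.0
```

Run:
```python
from h import *
from cell import telemetry,eyes
import cv2
o=telemetry.get_obs(); print(o['time_s'],to_local(o),tip_on_cover(1.15),o['tool_rot'],o['grip_width'],o['qpos'],o['force'])
p=eyes.read_camera('scene'); cv2.imwrite('pics/s1.png',cv2.resize(p['pixels'][60:260,130:350,::-1],None,fx=2.7,fy=2.7))
```

```text
2.9 (array([0.04638581, 0.03739795, 0.34990402]), np.float64(6.707215657932391)) [0.04678215 0.045      0.27031453] [-1.79728448e+02 -3.84634877e-02 -1.73796776e+02] 0.0001966803455486482 [-18.62307618  14.82729271  25.7921786   76.4044994   -6.1195953
  90.16636544 102.60006722] [ 0.06706274 -0.41395264 -0.50576591]
```

View pics/s1.png

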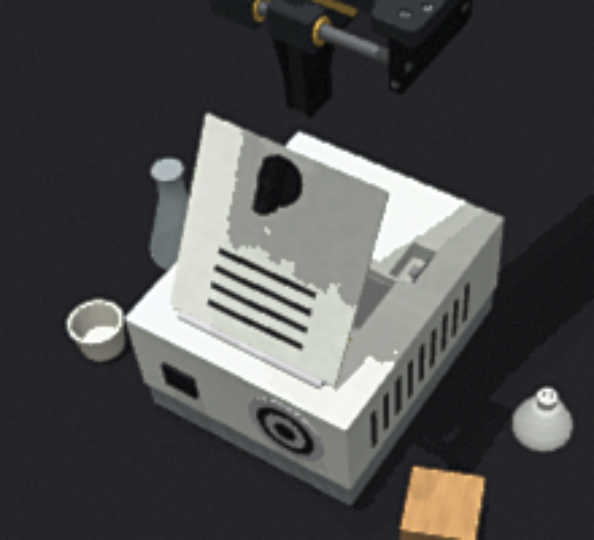

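The fingers are closed and hang above the cover at about (305,105) in the crop, behind its outer face. Everything else is undisturbed. I'll descend and sweep the arc.

Call:
drive_tool(angular=[[0, 0, -0.009], [0, 0, 0], [0, 0, 0], [0, 0, 0], [0, 0, 0], [0, 0, 0], [0, 0, 0], [0, 0, 0], [0, 0, 0], [0, 0, 0], [0, 0, 0], [0, 0, 0], [0, 0, 0]], delta_pos=[[0, 0.8, 2], [0, 0, 3], [0, 0, 3], [0, 0, 0], [0.85, 0, 0.39], [0.83, 0, 0.45], [0.8, 0, 0.5], [0.76, 0, 0.55], [0.73, 0, 0.6], [0.69, 0, 0.64], [0.65, 0, 0.68], [0.6, 0, 0.72], [0, 0, 0]], gripper=[0, 0, 0, 0, 0, 0, 0, 0, 0, 0, 0, 0, 0])

```text
time_s: 4.25
tool_pos: [0.5651, -0.0387, 0.2238]
tool_rot: [180.0, -0.2, -172.8]
force: [-0.0, 0.2, -0.1]
grip_width: 0.0002
grasp_force: 0.0
```

Run:
```python
from h import *
from cell import telemetry,eyes
import cv2
o=telemetry.get_obs(); print(o['time_s'],to_local(o),tip_on_cover(1.15-8*1.08/17),o['tool_rot'],o['force'])
p=eyes.read_camera('scene'); cv2.imwrite('pics/s2.png',cv2.resize(p['pixels'][60:260,130:350,::-1],None,fx=2.7,fy=2.7))
```

```text
4.25 (array([-0.01424304,  0.05208895,  0.22377782]), np.float64(6.707215657932391)) [-0.01225818  0.045       0.2249974 ] [ 1.79992272e+02 -1.52042735e-01 -1.72789311e+02] [-0.04801618  0.16101589 -0.1014328 ]
```

View pics/s2.png

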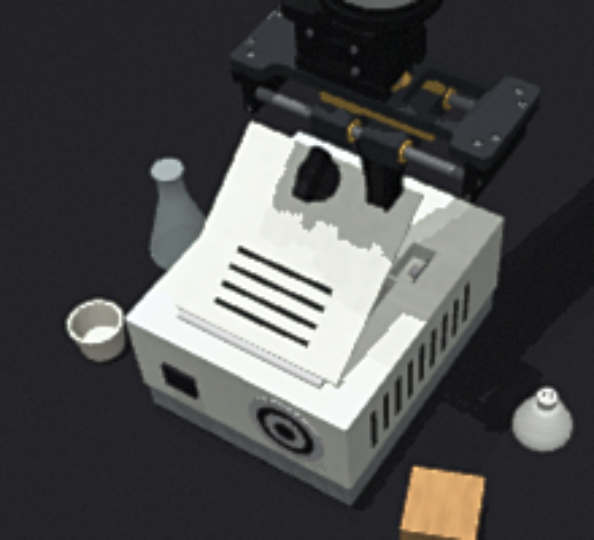

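The cover is following the fingertip, which is at about (385,205) in the crop and clear of the wing at (315,175). I'll continue the arc.

Call:
drive_tool(angular=[[0, 0, 0.009], [0, 0, 0], [0, 0, 0], [0, 0, 0], [0, 0, 0], [0, 0, 0], [0, 0, 0], [0, 0, 0], [0, 0, 0], [0, 0, 0], [0, 0, 0]], delta_pos=[[0.4, -0.2, 0.7], [0.5, -0.2, 0.79], [0.45, -0.2, 0.82], [0.4, 0, 0.85], [0.35, 0, 0.87], [0.29, 0, 0.89], [0.23, 0, 0.91], [0.15, 0, 0.8], [0.1, 0, 0.6], [0, 0, 0], [0, 0, 0]], gripper=[0, 0, 0, 0, 0, 0, 0, 0, 0, 0, 0])

```text
time_s: 5.4
tool_pos: [0.5389, -0.0476, 0.1529]
tool_rot: [180.0, -0.0, -173.3]
force: [0.3, -0.1, 0.9]
grip_width: 0.0007
grasp_force: 0.0
```

Run:
```python
from h import *
from cell import telemetry,eyes
o=telemetry.get_obs(); print(o['time_s'],to_local(o),tip_on_cover(0.07),tip_on_cover(0),o['tool_rot'],o['force'])
```

```text
5.4 (array([-0.04129756,  0.04637724,  0.15288534]), np.float64(6.707215657932391)) [-0.04292772  0.045       0.14734419] [-0.0435  0.045   0.137 ] [ 1.79993990e+02 -6.77376454e-03 -1.73273551e+02] [ 0.27932802 -0.10873574  0.92932288]
```

Call:
drive_tool(angular=[[0, 0, 0], [0, 0, 0], [0, 0, 0], [0, 0, 0]], delta_pos=[[0.2, 0, 0.3], [0, 0, 0.2], [0, 0, 0.2], [0, 0, 0]], gripper=[0, 0, 0, 0])

```text
time_s: 5.8
tool_pos: [0.5368, -0.048, 0.1458]
tool_rot: [180.0, -0.0, -173.3]
force: [0.0, 0.2, -0.0]
grip_width: 0.0003
grasp_force: 0.0
```

Call:
drive_tool(angular=[[0, 0, 0], [0, 0, 0], [0, 0, 0]], delta_pos=[[0, 0, 0.15], [0, 0, 0.15], [0, 0, 0]], gripper=[0, 0, 0])

```text
time_s: 6.1
tool_pos: [0.5369, -0.0479, 0.144]
tool_rot: [180.0, 0.0, -173.3]
force: [-2.8, 0.1, 6.4]
grip_width: 0.0004
grasp_force: 3.4
```

Call:
drive_tool(angular=[[0, 0, 0], [0, 0, 0], [0, 0, 0]], delta_pos=[[0, 0, 0.12], [0, 0, 0.12], [0, 0, 0]], gripper=[0, 0, 0])

```text
time_s: 6.4
tool_pos: [0.5367, -0.048, 0.1415]
tool_rot: [180.0, -0.0, -173.3]
force: [-3.0, -0.1, 4.5]
grip_width: 0.0005
grasp_force: 2.2
```

Call:
drive_tool(angular=[[0, 0, 0], [0, 0, 0], [0, 0, 0]], delta_pos=[[0, 0, 0.1], [0, 0, 0.1], [0, 0, 0]], gripper=[0, 0, 0])

```text
time_s: 6.7
tool_pos: [0.5369, -0.0479, 0.1384]
tool_rot: [180.0, 0.0, -173.3]
force: [-0.6, -1.1, -0.6]
grip_width: 0.0002
grasp_force: 0.0
```

Call:
drive_tool(angular=[[0, 0, 0], [0, 0, 0], [0, 0, 0], [0, 0, 0], [0, 0, 0], [0, 0, 0], [0, 0, 0]], delta_pos=[[0, 0, -1], [0, 0, -3], [0, 0, -3], [0, -2, 0], [-0.3, -2.6, 0], [0, 0, 0], [0, 0, 0]], gripper=[0, 0, 0, 4.5, 4.5, 4.5, 4.5])

```text
time_s: 7.4
tool_pos: [0.5454, -0.0936, 0.2089]
tool_rot: [180.0, 0.0, -173.4]
force: [0.4, 0.2, 0.4]
grip_width: 0.0245
grasp_force: 0.0
```

Run:
```python
from h import *
from cell import telemetry,eyes,models
import cv2
o=telemetry.get_obs(); print(o['time_s'],to_local(o),o['tool_rot'],o['force'],o['grip_width'])
x,y,yaw,_=np.load('pose.npy')
pw=local2world(np.array([[-.04,0,.14575]]),x,y,yaw)
ims=[]
for c,(a,b) in [('wrist',(0,0)),('scene',(60,130))]:
    p=eyes.read_camera(c); q={k:np.array(p[k]) for k in ['mtx','origin','orientation']}
    im=p['pixels'][:,:,::-1].copy(); u=proj(pw,q)[0]
    print(c,u,[(r['centre'],r['p']) for r in models.search_frame(p,'wing')[:2]])
    L=np.array([[-.06,.006],[-.02,.006],[-.02,-.006],[-.06,-.006]])
    poly=proj(local2world(np.c_[L,np.full(4,.15575)],x,y,yaw),q)
    cv2.polylines(im,[poly.round().astype(int)],True,(0,0,255),1)
    ims.append(im if c=='wrist' else cv2.resize(im[60:270,130:330],(400,420)))
    np.savez(f'{c}1.npz',pixels=p['pixels'],**q)
cv2.imwrite('pics/w1.png',cv2.resize(np.hstack(ims),None,fx=.83,fy=.83))
```

```text
7.4 (array([-4.02631610e-02, -1.28790861e-04,  2.08888508e-01]), np.float64(6.707215657932391)) [ 1.79988276e+02  2.70318840e-02 -1.73365208e+02] [0.37294496 0.23333235 0.35239072] 0.024510780582846243
wrist [279.45703737 226.10943041] [([282.1, 226.3], 0.75)]
scene [257.64670093 137.5956855 ] [([262.3, 139.7], 0.55)]
```

View pics/w1.png

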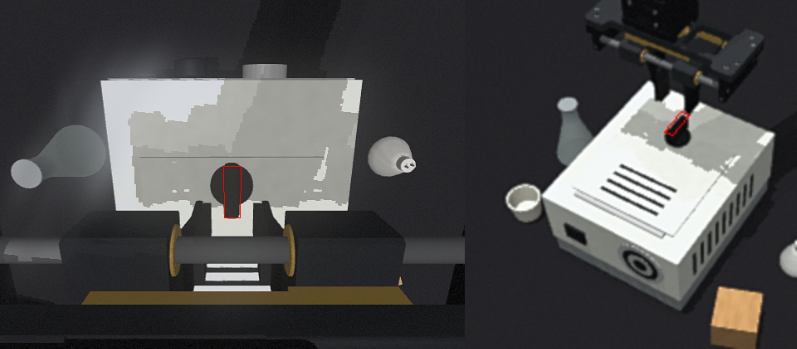

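The cover lies flat, and the predicted wing outline falls on the real wing at (232,190), between the fingers. I'll descend and grip.

Call:
drive_tool(angular=[[0, 0, 0.002], [0, 0, 0], [0, 0, 0], [0, 0, 0], [0, 0, 0], [0, 0, 0], [0, 0, 0], [0, 0, 0], [0, 0, 0], [0, 0, 0], [0, 0, 0], [0, 0, 0]], delta_pos=[[0, 0, 0], [0, 0, 0], [0, 0, 1.5], [0, 0, 1.5], [0, 0, 1.5], [0, 0, 1], [0, 0, 0.2], [0, 0, 0], [0, 0, 0], [0, 0, 0], [0, 0, 0], [0, 0, 0]], gripper=[2.6, 2.6, 2.6, 2.6, 2.6, 2.6, 2.6, 2.6, 0.8, 0.8, 0.8, 0.8], squeeze=12)

```text
time_s: 8.8
tool_pos: [0.5457, -0.0939, 0.1521]
tool_rot: [-179.9, 0.1, -173.4]
force: [-0.4, -1.8, 0.1]
grip_width: 0.0115
grasp_force: 12.0
```

Call:
drive_tool(angular=[[0, 0, 0], [0, 0, 0], [0, 0, 0], [0, 0, 0], [0, 0, 0], [0, 0, 0]], delta_pos=[[0, 0, 0.2], [0, 0, 0.2], [0, 0, 0.2], [0, 0, 0.2], [0, 0, 0], [0, 0, 0]], gripper=[0.8, 0.8, 0.8, 0.8, 0.8, 0.8])

```text
time_s: 9.4
tool_pos: [0.5458, -0.0939, 0.1446]
tool_rot: [-180.0, 0.1, -173.4]
force: [-2.4, -2.5, 7.5]
grip_width: 0.0114
grasp_force: 12.0
```

Call:
drive_tool(angular=[[0, 0, 0], [0, 0, 0], [0, 0, 0]], delta_pos=[[0, 0, 0.1], [0, 0, 0.1], [0, 0, 0]], gripper=[0.8, 0.8, 0.8])

```text
time_s: 9.7
tool_pos: [0.5459, -0.094, 0.1437]
tool_rot: [-180.0, 0.1, -173.4]
force: [-4.6, -2.1, 13.4]
grip_width: 0.0119
grasp_force: 12.0
```

Call:
drive_tool(angular=[[0, 0, 0.1], [0, 0, 0.12], [0, 0, 0.12], [0, 0, 0.12], [0, 0, 0.12]], delta_pos=[[0, 0, 0.05], [0, 0, 0], [0, 0, 0], [0, 0, 0], [0, 0, 0]], gripper=[0.8, 0.8, 0.8, 0.8, 0.8])

```text
time_s: 10.2
tool_pos: [0.5459, -0.0941, 0.1437]
tool_rot: [179.9, 0.1, 153.1]
force: [-5.2, -2.7, 16.3]
grip_width: 0.012
grasp_force: 12.0
```

Call:
drive_tool(angular=[[0, 0, 0.12], [0, 0, 0.12], [0, 0, 0.12], [0, 0, 0.12], [0, 0, 0.12], [0, 0, 0.12], [0, 0, 0.12], [0, 0, 0.1], [0, 0, 0.06], [0, 0, 0], [0, 0, 0]], delta_pos=[[0, 0, 0], [0, 0, 0], [0, 0, 0], [0, 0, 0], [0, 0, 0], [0, 0, 0], [0, 0, 0], [0, 0, 0], [0, 0, 0], [0, 0, 0], [0, 0, 0]], gripper=[0.8, 0.8, 0.8, 0.8, 0.8, 0.8, 0.8, 0.8, 0.8, 0.8, 0.8])

```text
time_s: 11.3
tool_pos: [0.5458, -0.0941, 0.1436]
tool_rot: [179.9, 0.0, 96.1]
force: [-4.5, -1.9, 16.2]
grip_width: 0.0118
grasp_force: 12.0
```

Run:
```python
from h import *
from cell import telemetry
o=telemetry.get_obs(); print(to_local(o),o['tool_rot'],o['force'],o['wrist_torque'],o['qpos'])
```

```text
(array([-0.03985719, -0.00066825,  0.14356924]), np.float64(6.707215657932391)) [1.79907418e+02 9.63684071e-03 9.60655384e+01] [-4.46477631 -1.91702006 16.21785071] [-0.51852373  1.19844849  0.10454316] [-25.70224409  11.75449705  36.79605776 104.95797812  -7.71374999
  65.68577475  19.75954179]
```

Call:
drive_tool(angular=[[0, 0, 0], [0, 0, 0], [0, 0, 0], [0, 0, 0]], delta_pos=[[0, 0, -0.15], [0, 0, -0.15], [0, 0, -0.1], [0, 0, 0]], gripper=[0.8, 0.8, 0.8, 0.8])

```text
time_s: 11.7
tool_pos: [0.5457, -0.0941, 0.146]
tool_rot: [179.9, 0.0, 96.1]
force: [-0.8, -1.6, 5.2]
grip_width: 0.0118
grasp_force: 12.0
```

Call:
drive_tool(angular=[[0, 0, 0], [0, 0, 0], [0, 0, 0]], delta_pos=[[0, 0, -0.05], [0, 0, 0], [0, 0, 0]], gripper=[0.8, 0.8, 0.8])

```text
time_s: 12.0
tool_pos: [0.5457, -0.0941, 0.1464]
tool_rot: [179.9, 0.1, 96.1]
force: [-1.0, -1.7, 6.0]
grip_width: 0.0119
grasp_force: 12.0
```

Call:
drive_tool(angular=[[0, 0, 0], [0, 0, 0], [0, 0, 0], [0, 0, 0], [0, 0, 0], [0, 0, 0], [0, 0, 0], [0, 0, 0], [0, 0, 0]], delta_pos=[[0, 0, -0.05], [0, 0, 0], [0, 0, 0], [0, 0, 0], [0, 0, -0.5], [0, 0, -2], [0, 0, -4], [0, 0, -4], [0, 0, 0]], gripper=[0.8, 2.6, 2.6, 2.6, 2.6, 2.6, 2.6, 2.6, 2.6])

```text
time_s: 12.9
tool_pos: [0.5484, -0.0938, 0.2569]
tool_rot: [179.4, 0.0, 96.1]
force: [1.0, 0.3, 0.2]
grip_width: 0.0259
grasp_force: 0.0
```

Run:
```python
from h import *
from cell import telemetry,eyes
import cv2
x,y,yaw,_=np.load('pose.npy')
ims=[]
for c in ['wrist','scene']:
    p=eyes.read_camera(c); q={k:np.array(p[k]) for k in ['mtx','origin','orientation']}; im=p['pixels'][:,:,::-1].copy()
    L=np.array([[-.046,.02],[-.034,.02],[-.034,-.02],[-.046,-.02]])
    for dz,col in [(.0047,(0,255,0)),(0,(0,0,255))]:
        poly=proj(local2world(np.c_[L,np.full(4,.15575-dz)],x,y,yaw),q)
        if c=='wrist': cv2.polylines(im,[poly.round().astype(int)],True,col,1)
    ims.append(im if c=='wrist' else cv2.resize(im[95:255,185:340],(407,420)))
cv2.imwrite('pics/w2.png',cv2.resize(np.hstack(ims),None,fx=.82,fy=.82))
```

```text
(no output)
```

View pics/w2.png

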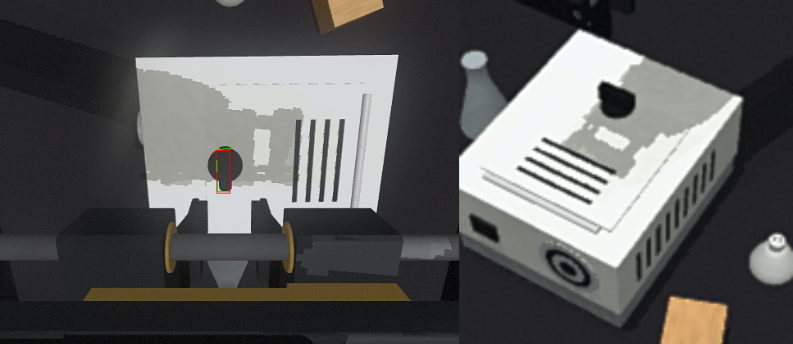

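The cover is flat and the wing lies across it at (225,172), in line with y and sitting low. The bystanders are in place and the gripper is clear, so I'm handing in.

```bash
python3 -c "
from cell import env
print(env.sign_off())"
```

```text
the job is handed in; nothing more can be done
None
```

I snapped the cover shut, pressed the fastener in and turned it a quarter turn clockwise, then let go. The last pictures show the cover flat, the wing across it and the bystanders in place. The job is handed in at about 13 s, but the sign-off gave no verdict.

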